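# Kit the microscope accessories into their sloped shadow tray

### The job

Put the filter slider and the L-shaped stage bracket away in the sloped shadow tray, each pressed fully home in the cavity cut to its own outline, plate flush with the tray face. The slider fits only one way round, its slotted end straddling the dowel at one end of its cavity: try it, and turn it end for end if it will not go down. Leave the mirror-image cavity empty and do not disturb the two bottles or the slide box.

Things in the scene. Friction and masses are not known exactly. Their poses are not given: they have to be found in the camera images.
- slider_grip (a point): Centre of the grip tab of the loose aluminium filter slider, 30 mm above its underside. Plate 30 (x) x 80 (y) x 12 mm (z); tab 16 (x) x 26 (y) mm on its middle, from 12 to 48 mm above the underside. Its +y end has an open slot 10 mm wide, 14 mm long, through the thickness; the -y end is plain. About 0.12 kg. Starts flat on the bench, z up.
- bracket_grip (a point): Centre of the grip tab of the loose aluminium bracket, 30 mm above its underside. L-shaped plate 12 mm thick; from this point the long leg spans x -11 to 11, y -27 to 39 mm, the short leg x 11 to 35, y -27 to -5 mm. Tab 16 (x) x 26 (y) mm, from 12 to 48 mm above the underside. About 0.12 kg. Starts flat on the bench, z up.
- wedge: The fixed sloped tray, 90 x 312 mm, grey, with three dark inserts side by side (100 mm pitch, order varies), each with one cavity 12 mm deep with square sides and 1.5 mm play round its part. Its face slopes 25 degrees down towards its +x edge, the side away from the robot. Origin on the bench under the tray's centre; y along the tray, z vertical.
- slider_nest: Slider's cavity, 33 (x) x 83 (y) mm, 12 deep. Origin: centre of its floor; x down the slope, y level, z square out of the face. A steel dowel 6 mm thick, 7 tall stands at x 0, y +34.5 or -34.5 mm (a flush black plug at the other end): no pose tells which. Home: underside on the floor, axes parallel, or half a turn about z if the dowel is at -y. The wrong way it stops on the dowel, 7 mm high.
- bracket_seat (a point): Point on the floor of the bracket's L-shaped cavity, 12 mm deep; x down the slope, y level, z square out of the face. Home: the bracket's axes parallel to these, its underside on the floor, its tab centre 30 mm from this point along z.
- spare_nest: The mirror-image L cavity in the same tray, for another bracket that is in use: stays empty. Origin at the centre of the outline's bounding box on the cavity floor; axes as above.
- oil_bottle: Bystander: small amber oil bottle, 32 mm across, 65 mm tall; origin at the centre of its underside.
- slide_box: Bystander: grey slide box 75 x 95 x 34 mm; origin at the centre of its underside.
- cleaner: Bystander: white cleaner bottle, 44 mm across, 100 mm tall; origin at the centre of its underside.
Mind the look-alikes: they are no part of the job. Leave any green look-alike of the part that bears slider_grip alone.

How it is judged:
By the outcome, as a careful person would: the job done as asked, in the order asked, and still so for the second after the job is handed in, with the robot touching nothing.
It also fails if it takes over 64 s, if anything falls off the work surface, if the arm or the gripper's body presses on something with over 40 N, if the wrist force passes 120 N, or if a joint passes its speed limit or range.

### The arm

A 6-joint arm with a two-finger parallel gripper is mounted at the origin on the work surface. World frame = base frame: x ahead of the robot, y to its left, z up, the work surface at z = 0. Lengths are in m, angles in degrees, forces in N, time in s.
With the tool pointing down it reaches from about 0.375 to 0.9 m from the base axis. Payload 3.1 kg.
Tool frame: the origin (TCP) lies on the centre line of the jaws, within the pads' length; the fingertips stand 25 mm ahead of it and the grasp point (between the pads) lies 6 mm ahead of it; z points along the fingers, y is the line along which they close (so a half turn about z gives the same grasp; the last joint's range is limited). The gripper opens to 87 mm and grips with 3 to 60 N. Pads are 19 mm wide; open, the fingers measure 117 mm over their backs; the gripper's body (75 mm by 190 mm) begins 51 mm behind the grasp point.
Start: joints at [-76.576, 30.224, 82.088, -0, 67.689, -10.227], TCP at [0.251, -0.572, 0.248] pointing down, gripper open.
Joint ranges: [-176.69, 176.69], [-43.24, 126.21], [12.49, 139.97], [-82, 262], [0, 151.66], [-163.58, 163.58]. Speed limits (degrees/s): [159.86, 159.86, 180, 180, 180, 180].

### API

Orientations are given as a 3x3 rotation matrix whose columns are the frame's x, y, z axes.
In Python, from rig import read_state, capture, camera_params, hand_in gives the robot as it stands.
- The arm moves only by the tool apply_moves, never from a script. Its argument "rows" is a list of rows, each an object of numbers: "x", "y", "z": the shift along the tool's x, y, z in mm; "rx", "ry", "rz": the turn, a rotation vector about the tool's x, y, z in units of 6 degrees (1.0 is 6 degrees); "claw": the closure in counts, from 0 (fully open) to 255 (shut). A call has 1 to 10 rows; each row is the pose to reach, as a shift and turn from the pose commanded when the call began, along the tool's axes at that moment; what a row does not reach only later rows make up. A row lasts 1/8 s, in which the tool goes at most 62.5 mm and 10.7 degrees, less where a joint would pass 70% of its speed; a pose out of reach is approached as far as the arm can. A call with a gripper value outside its range is refused whole. The fingers move at their own pace and stop on an object; the grip force is fixed at half the most. Time passes only in rows, so rows that repeat a pose let the fingers close. It gives the time, the measured TCP pose, the force, the opening and the grip force at its end, in the units of the state.
- read_state(): the state, without advancing time (a new reading comes with each control period).
- capture(name): name is "side" or "top" or "wrist"; returns (picture, depth): 400x640x3 uint8, red, green, blue; 400x640 float32, m along the optical axis (not along the pixel's ray), 0 where there is no reading.
- camera_params(name): a dict with "fx", "fy", "cx", "cy" (pixels), "xyz" and "orientation" of the camera in the world. Camera axes: x right, y up, looking along -z (the intrinsics and any distortion apply to the point x, -y, -z); pixel columns grow to the right and rows downward; lengths in m; the calibration is good to about 2 mm. The wrist camera is an equidistant fisheye: a pixel r from the principal point sees the ray r / f radians off the axis. A picture is of the moment at which its call begins: read the wrist's pose just before it. camera_params takes no time and is no camera call; for the wrist camera it gives the pose at the moment of the call.
- hand_in(): hands the job in; it is judged then, once.
The state is a dict: "time_s": time; "joint_positions": joint angles; "qvel": joint speeds; "tau": joint torques, N m; "position": TCP position; "tcp_rot": TCP orientation; "force": force on the tool from outside, world axes, zero at the start; "moment": the same for the moment, N m; "opening": opening from 0.0 (shut) to 1.0 (fully open); "grasp_force": force on a finger pad.
Only numpy, scipy, OpenCV 4.12 (cv2) and the standard library are available. Lean on these libraries where they do the work, as an engineer would, in place of code of your own. Each camera call takes 0.05 s, during which the arm holds its last target. There are 200 camera calls.

## Working session

There is one attempt and no reset: what is moved stays moved. The work goes in short steps, Python scripts to look and compute and a tool call to move; the robot and the scene stay as the last step left them, time stands still between calls to the robot, and variables do not carry over. Pictures are saved under pics/ and viewed, at most 10 in all, crops included, and the job is handed in when it is done.

Besides the shell and the picture viewer there is one more tool, called after ">>>" as a command line: name --argument value ..., lists and objects as JSON in quotes. apply_moves: Moves the arm, as the interface text tells. Its arguments: {"type":"object","properties":{"rows":{"type":"array"}},"required":["rows"]}

```bash
mkdir -p pics; ls; python3 - <<'E'
from rig import *
import cv2,numpy as np
for n in ["top","side"]:
    p,d=capture(n); np.savez(n+".npz",p=p,d=d,**camera_params(n)); cv2.imwrite(f"pics/{n}0.png",p[:,:,::-1]); print(camera_params(n))
print(read_state())
E
```

```text
pics
{'fx': 414.88775798676096, 'fy': 414.88775798676096, 'cx': 316.2074655401409, 'cy': 199.1030108977439, 'xyz': array([ 0.4374473 , -0.09234918,  1.01685714]), 'orientation': array([[-0.02505034,  0.99699216, -0.07334248],
       [-0.99965608, -0.02555147, -0.00590231],
       [-0.00775857,  0.0731694 ,  0.99728935]])}
{'fx': 501.6693898289129, 'fy': 501.6693898289129, 'cx': 316.76505334547346, 'cy': 201.54500854817442, 'xyz': array([-0.07075693,  0.72206082,  0.64109524]), 'orientation': array([[-0.82044399,  0.27074389, -0.50355676],
       [-0.5712522 , -0.4240866 ,  0.70272433],
       [-0.02329336,  0.86420386,  0.50260234]])}
{'time_s': 0.1, 'joint_positions': array([-7.65763205e+01,  3.02750083e+01,  8.21493286e+01, -1.17299775e-03,
        6.76904243e+01, -1.02298872e+01]), 'qvel': array([ 0.0197002 , -0.1677015 , -0.26344094, -0.01864565,  0.01128659,
       -0.04078404]), 'tau': array([ 1.90607423e-07, -4.40983307e+01, -1.77152020e+01,  6.34206575e-02,
        5.33621153e-02, -4.08400149e-05]), 'position': array([ 0.25060343, -0.57188156,  0.2466532 ]), 'tcp_rot': array([[ 9.15984993e-01,  4.01212238e-01, -4.83409163e-04],
       [ 4.01212387e-01, -9.15982992e-01,  1.94383965e-03],
       [ 3.37097686e-04, -1.97447769e-03, -9.99997994e-01]]), 'force': array([-0.12462458, -0.64253236, -0.0291342 ]), 'moment': array([ 0.01873681,  0.00831632, -0.06853928]), 'grasp_force': 0.0, 'opening': 1.0008862446913274}
```

View pics/top0.png

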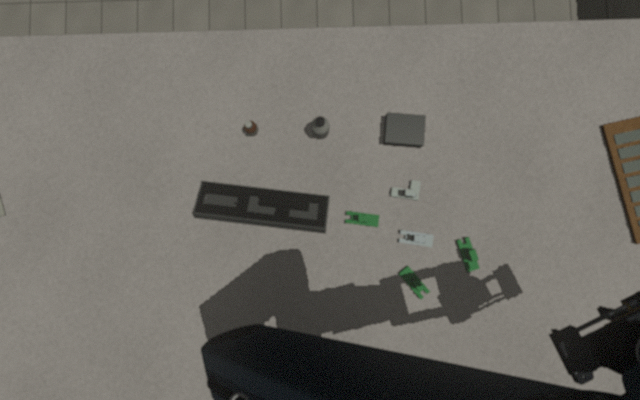

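View pics/side0.png

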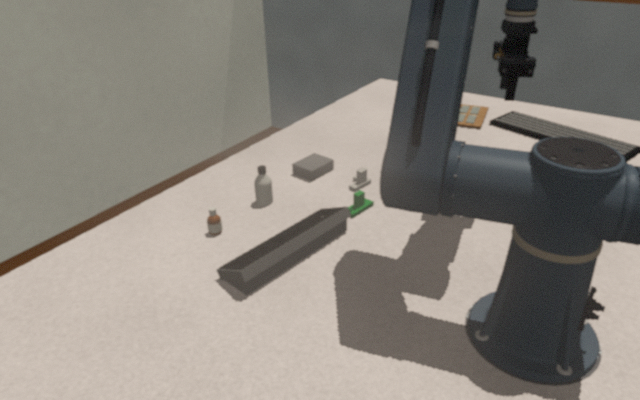

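The top view shows the tray at (200–328, 183–230) with three inserts. Slider candidates are the silver one at (415,238) and green ones at (361,218), (413,281) and (467,253). The silver one fits (aluminium, not green). The only silver L is at (406,190), so that is the bracket. I'll confirm in an enlarged crop.

```bash
cat > h.py <<'E'
import numpy as np,cv2
from scipy.spatial.transform import Rotation as R
def w(c,d,u,v):
    "pixels -> world with depth (pinhole)"
    u,v,d=map(np.asarray,(u,v,d)); 
    P=np.stack([(u-c['cx'])/c['fx']*d,-(v-c['cy'])/c['fy']*d,-d],-1)
    return P@c['orientation'].T+c['xyz']
def fish(c,u,v,p0,n):
    "wrist pixels -> plane through p0 with normal n"
    x,y=(u-c['cx'])/c['fx'],(v-c['cy'])/c['fy']; t=np.hypot(x,y); s=np.sinc(t/np.pi)
    r=c['orientation']@np.array([x*s,-y*s,-np.cos(t)])
    return c['xyz']+r*(np.dot(np.array(p0)-c['xyz'],n)/np.dot(r,n))
def rect(p,c,centre,ax,size_mm,ppm):
    "wrist image rectified onto a plane: centre, ax columns = image right, image down"
    N=int(size_mm*ppm); g=(np.arange(N)-N/2)/ppm/1000
    X,Y=np.meshgrid(g,g); W=np.array(centre)+X[...,None]*ax[:,0]+Y[...,None]*ax[:,1]
    q=(W-c['xyz'])@c['orientation']; x,y,z=q[...,0],-q[...,1],-q[...,2]
    h=np.hypot(x,y); t=np.arctan2(h,z); k=t/np.maximum(h,1e-9)
    return cv2.remap(p,(c['cx']+c['fx']*x*k).astype('f4'),(c['cy']+c['fy']*y*k).astype('f4'),cv2.INTER_CUBIC)
def go(s,pos,rot):
    "shift/turn in tool axes for apply_moves"
    M=s['tcp_rot']; d=M.T@(np.array(pos)-s['position'])*1000
    r=R.from_matrix(M.T@rot).as_rotvec(degrees=True)/6
    print('shift',d.round(1),'rot',r.round(3))
E
python3 - <<'E'
from h import *
c=np.load("top.npz"); p,d=c['p'],c['d']; hsv=cv2.cvtColor(p,cv2.COLOR_RGB2HSV)
crop=cv2.resize(p[165:300,190:490],None,fx=2.6,fy=2.6,interpolation=cv2.INTER_CUBIC)
cv2.imwrite("pics/crop.png",np.clip(crop[:,:,::-1]*1.6,0,255).astype('u1'))
v,u=np.mgrid[:400,:640]; W=w(c,d,u,v)
m=(W[...,2]>.006)&(W[...,2]<.2)&(d>0)&(v<300)&(v>100)&(u>180)&(u<490)
n,l,st,ce=cv2.connectedComponentsWithStats(m.astype('u1'))
for i in range(1,n):
    if st[i,4]>40:
        q=W[l==i]; (cx,cy),(a,b),ang=cv2.minAreaRect((q[:,:2]*1000).astype('f4'))
        print(ce[i].round(),st[i,4],q.mean(0).round(3),'rect',round(cx),round(cy),round(a),round(b),round(ang,1),'zmax',q[:,2].max().round(3), p[l==i].mean(0).round())
t=(l==l[205,260]); q=W[t]
print(np.linalg.lstsq(np.c_[q[:,:2],np.ones(len(q))],q[:,2],rcond=None)[0])
E
```

```text
[404. 130.] 1334 [ 0.671 -0.302  0.032] rect 674 -304 96 76 84.2 zmax 0.041 [82. 82. 77.]
[320. 128.] 345 [ 0.673 -0.1    0.067] rect 679 -100 41 41 66.7 zmax 0.103 [78. 77. 72.]
[251. 128.] 180 [0.683 0.065 0.042] rect 685 66 27 31 29.5 zmax 0.067 [88. 80. 71.]
[262. 207.] 5054 [0.494 0.042 0.043] rect 495 42 313 92 81.8 zmax 0.067 [51. 50. 47.]
[408. 191.] 354 [ 0.524 -0.307  0.021] rect 531 -304 66 46 79.3 zmax 0.053 [123. 128. 119.]
[363. 219.] 389 [ 0.46  -0.198  0.019] rect 460 -196 80 30 81.0 zmax 0.052 [ 66. 104.  69.]
[417. 239.] 396 [ 0.41  -0.324  0.02 ] rect 410 -325 81 30 80.0 zmax 0.051 [128. 133. 129.]
[469. 255.] 448 [ 0.368 -0.445  0.02 ] rect 369 -448 80 32 15.9 zmax 0.052 [58. 90. 61.]
[414. 282.] 411 [ 0.308 -0.313  0.02 ] rect 305 -316 80 30 39.1 zmax 0.051 [54. 81. 55.]
[-0.36833751  0.05231112  0.22259691]
```

View pics/crop.png

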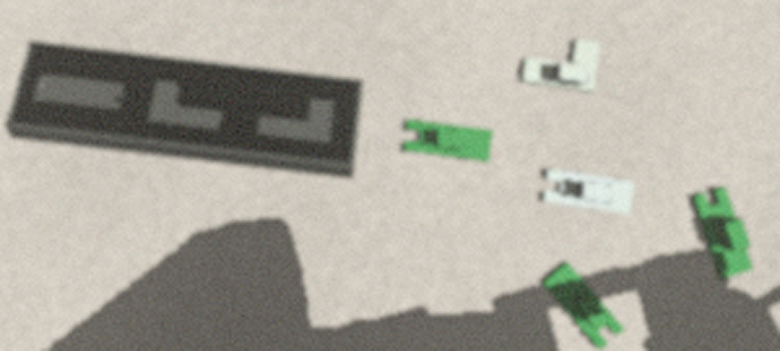

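The crop confirms it: the silver slider is at crop (585,190) with its slot to the left (+y), and the other three sliders are green. The bracket is at crop (560,65). In the tray the left insert is the slider's, the middle L is the mirror image, and the right L matches the bracket. Next I hover over the slider.

```bash
cat >> h.py <<'E'
def down(yaw):
    "tool pointing down, y axis at yaw degrees"
    y=np.array([np.cos(np.radians(yaw)),np.sin(np.radians(yaw)),0]);z=np.array([0,0,-1.]);return np.c_[np.cross(y,z),y,z]
E
python3 -c "
from h import *;from rig import *
go(read_state(),[.41,-.325,.2],down(-10))"
```

```text
shift [ 245.  -162.1   47.1] rot [-0.016 -0.012 -9.391]
```

>>> apply_moves --rows '[{"x":41,"y":-27,"z":8,"rz":-1.56},{"x":82,"y":-54,"z":16,"rz":-3.13},{"x":123,"y":-81,"z":24,"rz":-4.7},{"x":163,"y":-108,"z":31,"rz":-6.26},{"x":204,"y":-135,"z":39,"rz":-7.83},{"x":245,"y":-162,"z":47,"rz":-9.4},{"x":245,"y":-162,"z":47,"rz":-9.4},{"x":245,"y":-162,"z":47,"rz":-9.4}]'

```text
validation failed for argument at $.ro...
```

```bash
cat >> h.py <<'E'
def snap(name):
    from rig import read_state,capture,camera_params
    s=read_state();c=camera_params("wrist");p,d=capture("wrist")
    np.savez(name+".npz",p=p,d=d,**c);cv2.imwrite(f"pics/{name}.png",p[:,:,::-1]);return s,c,p,d
def fw(c,d):
    "fisheye depth (along axis) -> world points"
    v,u=np.mgrid[:400,:640];x,y=(u-c['cx'])/c['fx'],(v-c['cy'])/c['fy'];t=np.hypot(x,y);k=np.tan(np.minimum(t,1.5))/np.maximum(t,1e-9)
    return np.stack([x*k*d,-y*k*d,-d],-1)@np.asarray(c['orientation']).T+c['xyz']
E
python3 - <<'E'
from h import *
s,c,p,d=snap("w1"); print(s['position'].round(4),s['joint_positions'].round(1),c['fx'],c['xyz'].round(3))
W=fw(c,d)
near=np.hypot(W[...,0]-.41,W[...,1]+.325)<.07
for lo,hi in((.005,.02),(.04,.056)):
    m=near&(W[...,2]>lo)&(W[...,2]<hi)&(d>0); q=W[m]; print(len(q), q.mean(0).round(4), cv2.minAreaRect((q[:,:2]*1000).astype('f4')))
I=rect(p,c,[.41,-.325,.012],np.array([[0,-1],[-1,0],[0,0.]]),250,2.2); cv2.imwrite("pics/r1.png",I[:,:,::-1])
E
```

```text
[ 0.2506 -0.5719  0.2467] [-76.6  30.3  82.1  -0.   67.7 -10.2] 309.70691628693146 [ 0.318 -0.543  0.384]
501 [ 0.4003 -0.3443  0.0119] ((380.1822509765625, -334.93023681640625), (55.46258544921875, 79.97509765625), 14.834925651550293)
0 [nan nan nan] ((0.0, 0.0), (0.0, 0.0), 0.0)<stdin>:6: RuntimeWarning: Mean of empty slice.
  ret = um.true_divide(
```

View pics/r1.png

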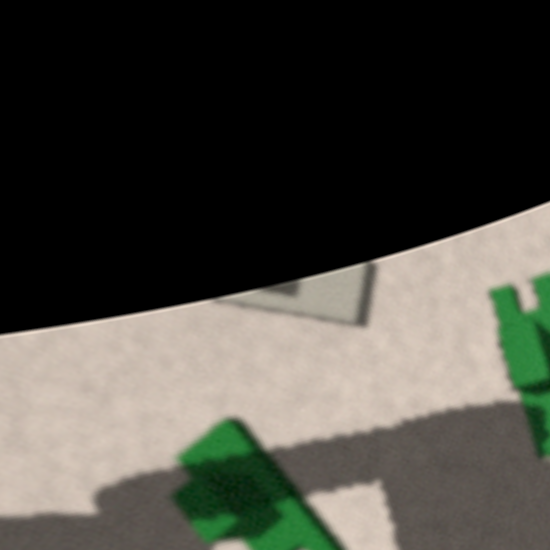

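The move call was refused, so the arm is still at its start. The picture only catches the silver slider's near corner at (330,300). I'll resend with every key in each row.

>>> apply_moves --rows '[{"x":41,"y":-27,"z":8,"rx":0,"ry":0,"rz":-1.56,"claw":0},{"x":82,"y":-54,"z":16,"rx":0,"ry":0,"rz":-3.13,"claw":0},{"x":123,"y":-81,"z":24,"rx":0,"ry":0,"rz":-4.7,"claw":0},{"x":163,"y":-108,"z":31,"rx":0,"ry":0,"rz":-6.26,"claw":0},{"x":204,"y":-135,"z":39,"rx":0,"ry":0,"rz":-7.83,"claw":0},{"x":245,"y":-162,"z":47,"rx":0,"ry":0,"rz":-9.4,"claw":0},{"x":245,"y":-162,"z":47,"rx":0,"ry":0,"rz":-9.4,"claw":0},{"x":245,"y":-162,"z":47,"rx":0,"ry":0,"rz":-9.4,"claw":0}]'

```text
time_s: 1.15
position: [0.4104, -0.3263, 0.2006]
tcp_rot: [[0.173, 0.985, 0.0], [0.985, -0.173, -0.001], [-0.001, 0.0, -1.0]]
force: [0.4, 0.3, -0.2]
opening: 0.997
grasp_force: 0.0
```

```bash
python3 - <<'E'
from h import *
s,c,p,d=snap("w2"); print(s['position'].round(4),s['joint_positions'].round(1),c['xyz'].round(3))
W=fw(c,d)
near=np.hypot(W[...,0]-.41,W[...,1]+.325)<.06
for lo,hi in((.007,.02),(.04,.056)):
    m=near&(W[...,2]>lo)&(W[...,2]<hi)&(d>0); q=W[m]; print(len(q), q.mean(0).round(4), np.median(q[:,2]), cv2.minAreaRect((q[:,:2]*1000).astype('f4')))
I=rect(p,c,[.41,-.325,.012],np.array([[0,-1],[-1,0],[0,0.]]),160,3.4)
J=rect(p,c,[.41,-.325,.048],np.array([[0,-1],[-1,0],[0,0.]]),60,4.4)
print(I.shape,J.shape); K=np.zeros((544,810,3),'u1');K[:,:544]=I;K[:264,545:809]=J; cv2.imwrite("pics/r2.png",K[:,:800,::-1])
E
```

```text
[ 0.4104 -0.3263  0.2006] [-50.7  26.2  99.3  -0.   54.4 -40.7] [ 0.423 -0.254  0.338]
1426 [ 0.4102 -0.3246  0.0119] 0.011872730384533098 ((410.4729919433594, -325.13592529296875), (80.8951187133789, 30.07600212097168), 79.5872573852539)
448 [ 0.4104 -0.3237  0.0477] 0.0479175141309956 ((410.28594970703125, -324.3257751464844), (26.196992874145508, 14.626958847045898), 80.05219268798828)
(544, 544, 3) (264, 264, 3)
```

View pics/r2.png

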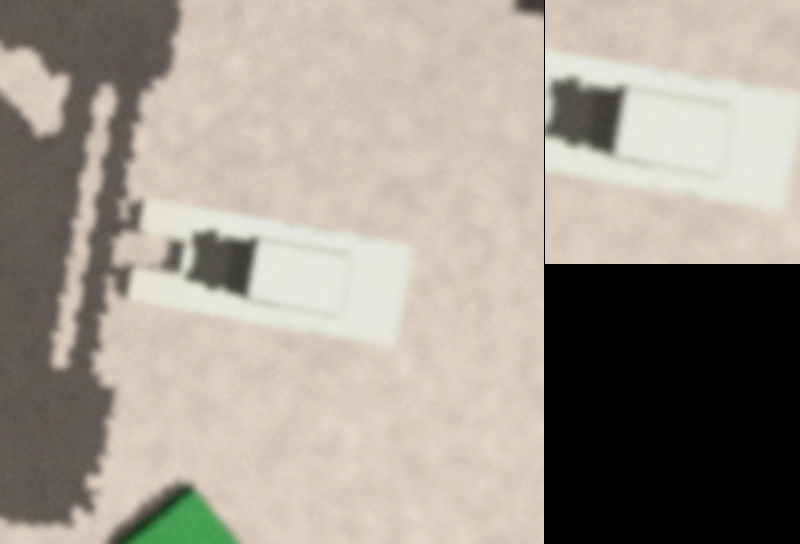

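The picture shows the silver slider from (130,200) to (410,345), slot to the left, tab at (300,280), with nothing near the fingers. I'll descend and grip.

>>> apply_moves --rows '[{"x":1.5,"y":0,"z":50,"rx":0,"ry":0,"rz":0,"claw":0},{"x":1.5,"y":0,"z":100,"rx":0,"ry":0,"rz":0,"claw":0},{"x":1.5,"y":0,"z":140,"rx":0,"ry":0,"rz":0,"claw":0},{"x":1.5,"y":0,"z":160.5,"rx":0,"ry":0,"rz":0,"claw":0},{"x":1.5,"y":0,"z":160.5,"rx":0,"ry":0,"rz":0,"claw":100},{"x":1.5,"y":0,"z":160.5,"rx":0,"ry":0,"rz":0,"claw":255},{"x":1.5,"y":0,"z":160.5,"rx":0,"ry":0,"rz":0,"claw":255},{"x":1.5,"y":0,"z":160.5,"rx":0,"ry":0,"rz":0,"claw":255},{"x":1.5,"y":0,"z":160.5,"rx":0,"ry":0,"rz":0,"claw":255},{"x":1.5,"y":0,"z":160.5,"rx":0,"ry":0,"rz":0,"claw":255}]'

```text
time_s: 2.45
position: [0.4106, -0.3243, 0.0403]
tcp_rot: [[0.173, 0.985, 0.0], [0.985, -0.173, -0.0], [-0.0, 0.0, -1.0]]
force: [-0.3, -0.6, -0.3]
opening: 0.403
grasp_force: 0.0
```

>>> apply_moves --rows '[{"x":0,"y":0,"z":0,"rx":0,"ry":0,"rz":0,"claw":255},{"x":0,"y":0,"z":0,"rx":0,"ry":0,"rz":0,"claw":255},{"x":0,"y":0,"z":0,"rx":0,"ry":0,"rz":0,"claw":255},{"x":0,"y":0,"z":0,"rx":0,"ry":0,"rz":0,"claw":255},{"x":0,"y":0,"z":0,"rx":0,"ry":0,"rz":0,"claw":255},{"x":0,"y":0,"z":-40,"rx":0,"ry":0,"rz":0,"claw":255},{"x":0,"y":0,"z":-100,"rx":0,"ry":0,"rz":0,"claw":255},{"x":0,"y":0,"z":-160,"rx":0,"ry":0,"rz":0,"claw":255},{"x":0,"y":0,"z":-180,"rx":0,"ry":0,"rz":0,"claw":255}]'

```text
time_s: 3.58
position: [0.4116, -0.3256, 0.2239]
tcp_rot: [[0.173, 0.985, 0.005], [0.985, -0.173, -0.006], [-0.005, 0.005, -1.0]]
force: [0.5, 0.5, -1.7]
opening: 0.18
grasp_force: 30.0
```

```bash
cat >> h.py <<'E'
def tilt(yaw,half=False,a=25.):
    "tool square onto the tray face, y down slope (or up slope if half)"
    Z=R.from_euler('z',yaw,degrees=True).as_matrix()@R.from_euler('y',a,degrees=True).as_matrix()
    f=-1 if half else 1
    return np.c_[f*Z[:,1],f*Z[:,0],-Z[:,2]] , Z
E
python3 - <<'E'
from h import *;from rig import *
s=read_state();print(s['position'],s['opening'],s['grasp_force'],s['joint_positions'].round(1))
ce=np.array([.495,.042,0.043]);T,Z=tilt(-8.1)
# hover for a look: over the tray, tool tilted, between slider nest and centre
go(s,ce+Z[:,1]*.07+Z[:,2]*.18,T)
E
```

```text
[ 0.41157809 -0.32558091  0.22388032] 0.17957931383806885 29.999737492762506 [-50.6  24.2  98.2  -0.   57.2 -40.6]
shift [449.   92.4  16.2] rot [ 4.217 -0.023 -0.312]
```

>>> apply_moves --rows '[{"x":50,"y":10,"z":2,"rx":0.4,"ry":0,"rz":0,"claw":255},{"x":100,"y":20,"z":4,"rx":0.8,"ry":0,"rz":-0.1,"claw":255},{"x":150,"y":30,"z":6,"rx":1.3,"ry":0,"rz":-0.1,"claw":255},{"x":200,"y":40,"z":8,"rx":1.8,"ry":0,"rz":-0.2,"claw":255},{"x":250,"y":50,"z":10,"rx":2.3,"ry":0,"rz":-0.2,"claw":255},{"x":300,"y":62,"z":12,"rx":2.8,"ry":0,"rz":-0.3,"claw":255},{"x":350,"y":72,"z":14,"rx":3.3,"ry":0,"rz":-0.3,"claw":255},{"x":400,"y":82,"z":16,"rx":3.8,"ry":0,"rz":-0.3,"claw":255},{"x":449,"y":92,"z":16,"rx":4.2,"ry":0,"rz":-0.3,"claw":255},{"x":449,"y":92,"z":16,"rx":4.2,"ry":0,"rz":-0.3,"claw":255}]'

```text
time_s: 4.82
position: [0.5794, 0.1053, 0.2027]
tcp_rot: [[0.138, 0.897, -0.421], [0.99, -0.122, 0.066], [0.008, -0.426, -0.905]]
force: [-0.4, -0.2, -1.2]
opening: 0.178
grasp_force: 30.0
```

```bash
python3 - <<'E'
from h import *
s,c,p,d=snap("w3"); print(s['position'].round(4),s['joint_positions'].round(1),c['xyz'].round(3),s['tcp_rot'].round(3))
W=fw(c,d); T,Z=tilt(-8.1); ce=np.array([.495,.042,.043])
q=(W-ce)@Z; m=(abs(q[...,0])<.043)&(abs(q[...,1])<.153)&(q[...,2]<.012)&(q[...,2]>-.006)&(d>0)
X=W[m];
for _ in range(3):
    k=np.linalg.lstsq(np.c_[X[:,:2],np.ones(len(X))],X[:,2],rcond=None)[0]; r=X[:,2]-np.c_[X[:,:2],np.ones(len(X))]@k; X=X[abs(r)<max(.002,r.std())]
print(k,np.degrees(np.arctan(np.hypot(*k[:2]))),np.degrees(np.arctan2(-k[1],-k[0])),r.std(),len(X), 'z at ce',k@[ce[0],ce[1],1])
cv2.imwrite("pics/r3.png",rect(p,c,ce,np.c_[-Z[:,1],-Z[:,0]],330,1.7)[:,:,::-1])
E
```

```text
[0.5794 0.1053 0.2027] [-2.  40.6 73.4  2.9 91.   5.3] [0.647 0.169 0.327] [[ 0.138  0.897 -0.421]
 [ 0.99  -0.122  0.066]
 [ 0.008 -0.426 -0.905]]
[-0.45387984  0.06660391  0.26897666] 24.64284821620834 -8.348199829223454 0.0008115103537586436 4921 z at ce 0.04710350359598406
```

View pics/r3.png

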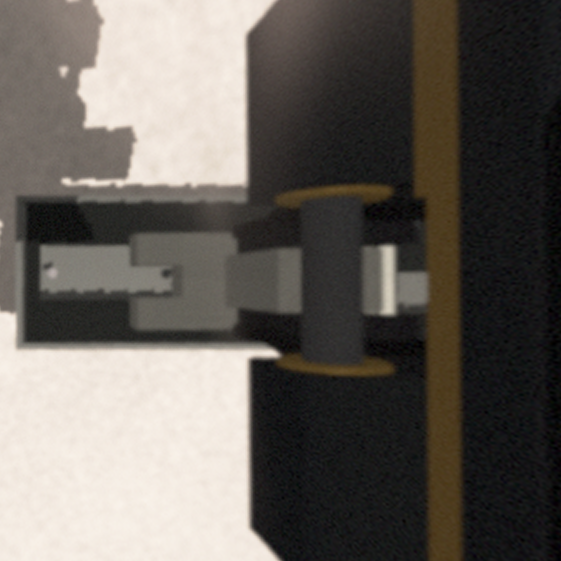

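The picture shows the held slider in front, from (132,235) to (300,330). The slider nest is at (40–175, 243–293), with a bright spot (dowel) near its left, +y end at (50,270). The part hides the other end, so I'll shift along the tray for a clear look.

>>> apply_moves --rows '[{"x":-45,"y":0,"z":-10,"rx":0,"ry":0,"rz":0,"claw":255},{"x":-90,"y":0,"z":-20,"rx":0,"ry":0,"rz":0,"claw":255},{"x":-90,"y":0,"z":-20,"rx":0,"ry":0,"rz":0,"claw":255},{"x":-90,"y":0,"z":-20,"rx":0,"ry":0,"rz":0,"claw":255}]'

```text
time_s: 5.38
position: [0.5735, 0.0108, 0.2216]
tcp_rot: [[0.145, 0.896, -0.421], [0.989, -0.128, 0.068], [0.007, -0.426, -0.905]]
force: [0.1, 0.5, -1.9]
opening: 0.181
grasp_force: 30.0
```

```bash
cat > t.py <<'E'
from h import *
import sys
def tray(c,d,ylo,yhi):
    "face plane (face points only) and tray frame Z, origin ce on face"
    W=fw(c,d); T,Z=tilt(-8.2); ce=np.array([.495,.042,.0465])
    q=(W-ce)@Z; m=(abs(q[...,0])<.042)&(q[...,1]>ylo)&(q[...,1]<yhi)&(d>0)&(abs(q[...,2]-.001)<.006)
    A=q[m]
    for _ in range(5):
        k=np.linalg.lstsq(np.c_[A[:,:2],np.ones(len(A))],A[:,2],rcond=None)[0]; r=A[:,2]-np.c_[A[:,:2],np.ones(len(A))]@k; A=A[abs(r)<.0025]
    print('face fit in tray frame',k.round(4),r.std().round(5),len(A))
    h=q[...,2]-(q[...,:2]@k[:2]+k[2])
    return W,q,h,k,ce,Z
E
python3 - <<'E'
from t import *
s,c,p,d=snap("w4"); print(s['position'].round(4))
W,q,h,k,ce,Z=tray(c,d,.0,.155)
m=(abs(q[...,0])<.035)&(q[...,1]>.06)&(q[...,1]<.155)&(d>0)&(h<-.006)&(h>-.02)
print('floor h',np.median(h[m]),m.sum()); f=(q[m][:,:2]*1000).astype('f4'); print(cv2.minAreaRect(f),np.percentile(f,[1,99],axis=0))
g=m&(h>-.0095); 
dw=(abs(q[...,0])<.012)&(q[...,1]>.06)&(q[...,1]<.155)&(h<-.002)&(h>-.009); print('raised',dw.sum(),[ (x*1000).round() for x in q[dw][:12]])
I=rect(p,c,ce+Z[:,1]*.1+Z[:,2]*k[2],np.c_[-Z[:,1],-Z[:,0]],120,4.6); cv2.imwrite("pics/r4.png",np.clip(I[:,:,::-1]*1.5,0,255).astype('u1'))
E
```

```text
[0.5735 0.0108 0.2216]
face fit in tray frame [ 0.0069 -0.0011  0.0008] 0.00089 6992
floor h -0.011818447187280671 2241
((12.015652656555176, 106.34628295898438), (44.42327880859375, 92.39318084716797), 0.09826817363500595) [[-10.14796448  60.24120407]
 [ 22.51669312 141.90658264]]
raised 91 [array([ -9., 154.,  -2.]), array([ -6., 154.,  -2.]), array([ -3., 154.,  -2.]), array([ -1., 154.,  -2.]), array([  2., 154.,  -2.]), array([  3., 154.,  -2.]), array([  7., 154.,  -1.]), array([  8., 154.,  -2.]), array([  9., 154.,  -2.]), array([ 10., 154.,  -2.]), array([ -8., 153.,  -2.]), array([ -3., 153.,  -2.])]
```

View pics/r4.png

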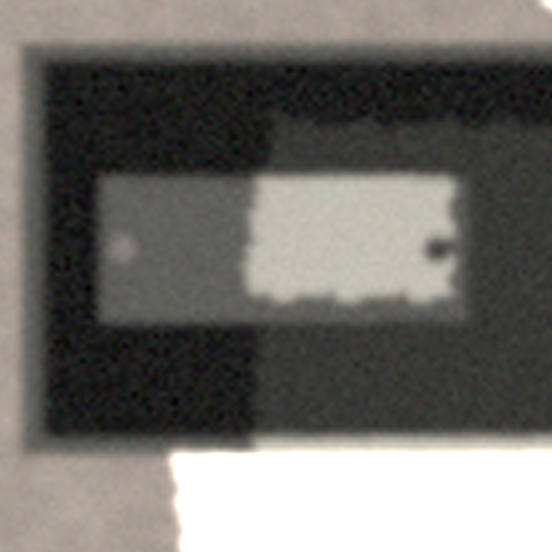

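The view is clear: the dowel is at (120,247), the left (+y) end, and the black plug at (438,247). The slider's slot already faces +y, so no turn is needed. Now I measure the nest precisely.

```bash
cat > m.py <<'E'
from t import *
c=dict(np.load("w4.npz")); p,d=c['p'],c['d']
W,q,h,k,ce,Z=tray(c,d,.0,.155)
print('cam in tray',((c['xyz']-ce)@Z).round(3))
for hh in(0,-.012):
    o=ce+Z[:,1]*.1+Z[:,2]*(k[2]+hh)
    I=rect(p,c,o,np.c_[-Z[:,1],-Z[:,0]],120,5).astype(float).mean(2)
    def edge(L,a,b,sg):
        g=np.gradient(cv2.GaussianBlur(L.reshape(1,-1),(0,0),3).ravel()); i=a+np.argmax(sg*g[a:b]); return i
    N=600;pos=lambda i:(i-N/2)/5
    top=[100,250];
    for a in(130,400): # columns: left part shaded, right lit
        L=I[:,a:a+60].mean(1); e1=edge(L,150,240,1); e2=edge(L,290,400,-1); print(hh,'col',a,'x rim top/bottom',-pos(e1),-pos(e2))
    for a in (200,220,290):
        L=I[a:a+20].mean(0); print(hh,'row',a,'y left/right',100-pos(edge(L,60,160,1)),100-pos(edge(L,460,540,-1)))
dm=(h<-.010)&(abs(q[...,0]-.006)<.03)&(q[...,1]>.04)&(q[...,1]<.155)
print(np.percentile(q[dm&(q[...,1]>.07)&(q[...,1]<.13)][:,0],[.5,99.5]))
E
python3 m.py
```

```text
face fit in tray frame [ 0.0069 -0.0011  0.0008] 0.00089 6992
cam in tray [0.001 0.053 0.331]
0 col 130 x rim top/bottom 22.0 -10.6
0 col 400 x rim top/bottom 22.2 -4.6
0 row 200 y left/right 139.2 61.4
0 row 220 y left/right 138.8 62.2
0 row 290 y left/right 139.0 62.0
-0.012 col 130 x rim top/bottom 22.8 -11.0
-0.012 col 400 x rim top/bottom 23.0 -4.8
-0.012 row 200 y left/right 142.2 61.8
-0.012 row 220 y left/right 141.6 62.6
-0.012 row 290 y left/right 142.0 62.2
[-0.0101572   0.02251584]
```

```bash
cat >> h.py <<'E'
CE=np.array([.495,.042,.0465]); YAW=-8.2
def q2w(x,y,z): return CE+tilt(YAW)[1]@(np.array([x,y,z])/1000)
def rel(s):
    "TCP in tray frame mm, and rotation error vs square-on"
    T,Z=tilt(YAW); return ((s['position']-CE)@Z*1000).round(1), R.from_matrix(T.T@s['tcp_rot']).as_rotvec(degrees=True).round(2)
E
python3 -c "
from h import *;from rig import *
s=read_state();print(rel(s));go(s,q2w(6,100.4,61),tilt(YAW)[0])"
```

```text
(array([  0.4, -19. , 193.2]), array([ 0.25,  0.4 , -0.12]))
shift [118.4   6.4 133. ] rot [-0.041 -0.066  0.02 ]
```

>>> apply_moves --rows '[{"x":40,"y":2,"z":20,"rx":0,"ry":0,"rz":0,"claw":255},{"x":85,"y":4,"z":50,"rx":-0.04,"ry":-0.07,"rz":0.02,"claw":255},{"x":118.4,"y":6.4,"z":90,"rx":-0.04,"ry":-0.07,"rz":0.02,"claw":255},{"x":118.4,"y":6.4,"z":120,"rx":-0.04,"ry":-0.07,"rz":0.02,"claw":255},{"x":118.4,"y":6.4,"z":133,"rx":-0.04,"ry":-0.07,"rz":0.02,"claw":255},{"x":118.4,"y":6.4,"z":133,"rx":-0.04,"ry":-0.07,"rz":0.02,"claw":255},{"x":118.4,"y":6.4,"z":133,"rx":-0.04,"ry":-0.07,"rz":0.02,"claw":255}]'

```text
time_s: 6.3
position: [0.5424, 0.1366, 0.1003]
tcp_rot: [[0.142, 0.899, -0.415], [0.99, -0.129, 0.059], [-0.0, -0.419, -0.908]]
force: [-0.5, -0.5, -0.3]
opening: 0.182
grasp_force: 30.0
```

```bash
python3 -c "
from t import *
s,c,p,d=snap('w5');print(rel(s),s['joint_positions'].round(1));go(s,q2w(6,100.4,45),tilt(YAW)[0])
W=fw(c,d);T,Z=tilt(YAW);q=(W-CE)@Z*1000
# slider plate underside plane: top of plate at z=61-40.3+12=32.7
m=(abs(q[...,2]-33)<4)&(abs(q[...,0]-6)<30)&(abs(q[...,1]-110)<50)&(d>0)
f=q[m];print(len(f),np.median(f[:,2]),cv2.minAreaRect(f[:,:2].astype('f4')),np.percentile(f,[1,99],axis=0).round(1))
"
```

```text
(array([  7.5, 100.3,  62.8]), array([-0.21, -0.03, -0.02])) [ 0.8 45.7 82.1  3.8 76.8  7.3]
shift [ 0.1 -1.6 17.8] rot [0.035 0.004 0.003]
2522 34.56164734865702 ((7.471560001373291, 100.22503662109375), (30.179048538208008, 80.307861328125), 0.3063123822212219) [[ -7.1  60.7  31.2]
 [ 22.1 140.   36.1]]
```

>>> apply_moves --rows '[{"x":0.2,"y":-1.6,"z":10,"rx":0.03,"ry":0,"rz":0,"claw":255},{"x":0.2,"y":-1.6,"z":17,"rx":0.03,"ry":0,"rz":0,"claw":255},{"x":0.2,"y":-1.6,"z":19,"rx":0.03,"ry":0,"rz":0,"claw":255},{"x":0.2,"y":-1.6,"z":19,"rx":0.03,"ry":0,"rz":0,"claw":255},{"x":0.2,"y":-1.6,"z":19,"rx":0.03,"ry":0,"rz":0,"claw":255}]'

```text
time_s: 6.98
position: [0.5318, 0.1385, 0.0828]
tcp_rot: [[0.142, 0.896, -0.42], [0.99, -0.128, 0.059], [-0.001, -0.424, -0.905]]
force: [0.3, 0.5, -1.5]
opening: 0.181
grasp_force: 30.0
```

```bash
python3 -c "
from h import *;from rig import *
s=read_state();print(rel(s),s['force'].round(1));go(s,q2w(6,100.4,29.1),tilt(YAW)[0])"
```

```text
(array([  5.2, 100.7,  42.5]), array([ 0.11, -0.06, -0.04])) [ 0.3  0.5 -1.5]
shift [-0.3  0.8 13.4] rot [-0.018  0.01   0.007]
```

>>> apply_moves --rows '[{"x":-0.3,"y":0.8,"z":1,"rx":0,"ry":0,"rz":0,"claw":255},{"x":-0.3,"y":0.8,"z":3,"rx":0,"ry":0,"rz":0,"claw":255},{"x":-0.3,"y":0.8,"z":5,"rx":0,"ry":0,"rz":0,"claw":255},{"x":-0.3,"y":0.8,"z":6,"rx":0,"ry":0,"rz":0,"claw":255},{"x":-0.3,"y":0.8,"z":6,"rx":0,"ry":0,"rz":0,"claw":255}]'

```text
time_s: 7.6
position: [0.5296, 0.1384, 0.0768]
tcp_rot: [[0.142, 0.896, -0.421], [0.99, -0.128, 0.059], [-0.001, -0.425, -0.905]]
force: [-0.1, 0.8, -1.7]
opening: 0.182
grasp_force: 30.0
```

```bash
python3 -c "
from h import *;from rig import *
s=read_state();print(rel(s),s['force'].round(1));go(s,q2w(6,100.4,29.1),tilt(YAW)[0])"
```

```text
(array([  5.7, 100.3,  36.1]), array([ 0.15, -0.07, -0.04])) [-0.1  0.8 -1.7]
shift [0.1 0.3 7. ] rot [-0.026  0.011  0.006]
```

Now about 5 mm into the cavity with no contact force. I'll continue down.

>>> apply_moves --rows '[{"x":0,"y":0.3,"z":2,"rx":-0.02,"ry":0,"rz":0,"claw":255},{"x":0,"y":0.3,"z":4,"rx":-0.02,"ry":0,"rz":0,"claw":255},{"x":0,"y":0.3,"z":6,"rx":-0.02,"ry":0,"rz":0,"claw":255},{"x":0,"y":0.3,"z":7,"rx":-0.02,"ry":0,"rz":0,"claw":255},{"x":0,"y":0.3,"z":7.5,"rx":-0.02,"ry":0,"rz":0,"claw":255},{"x":0,"y":0.3,"z":7.5,"rx":-0.02,"ry":0,"rz":0,"claw":255}]'

```text
time_s: 8.35
position: [0.5269, 0.1387, 0.0703]
tcp_rot: [[0.141, 0.897, -0.419], [0.99, -0.129, 0.059], [-0.001, -0.423, -0.906]]
force: [0.3, -0.7, 2.0]
opening: 0.182
grasp_force: 30.0
```

```bash
python3 -c "
from h import *;from rig import *
s=read_state();print(rel(s),s['force'].round(1))"
```

```text
(array([  6. , 100.3,  29. ]), array([ 0.02, -0.07, -0.04])) [ 0.3 -0.7  2. ]
```

>>> apply_moves --rows '[{"x":0,"y":0,"z":1,"rx":0,"ry":0,"rz":0,"claw":255},{"x":0,"y":0,"z":1.5,"rx":0,"ry":0,"rz":0,"claw":255},{"x":0,"y":0,"z":1.5,"rx":0,"ry":0,"rz":0,"claw":255}]'

```text
time_s: 8.72
position: [0.5268, 0.1387, 0.0702]
tcp_rot: [[0.141, 0.897, -0.418], [0.99, -0.128, 0.059], [-0.001, -0.422, -0.907]]
force: [0.1, -1.2, 9.2]
opening: 0.184
grasp_force: 30.0
```

```bash
python3 -c "
from h import *;from rig import *
s=read_state();print(rel(s),s['force'].round(1))"
```

```text
(array([  6. , 100.3,  29. ]), array([-0.04, -0.06, -0.05])) [ 0.1 -1.2  9.2]
```

Firm on the floor: 9 N, TCP at 29.0 against 29.1 expected. I'll release and back off square to the face.

>>> apply_moves --rows '[{"x":0,"y":0,"z":0,"rx":0,"ry":0,"rz":0,"claw":120},{"x":0,"y":0,"z":0,"rx":0,"ry":0,"rz":0,"claw":120},{"x":0,"y":0,"z":0,"rx":0,"ry":0,"rz":0,"claw":120},{"x":0,"y":0,"z":0,"rx":0,"ry":0,"rz":0,"claw":120},{"x":0,"y":0,"z":-20,"rx":0,"ry":0,"rz":0,"claw":120},{"x":0,"y":0,"z":-60,"rx":0,"ry":0,"rz":0,"claw":60},{"x":-40,"y":0,"z":-120,"rx":0,"ry":0,"rz":0,"claw":0},{"x":-90,"y":0,"z":-150,"rx":0,"ry":0,"rz":0,"claw":0},{"x":-90,"y":0,"z":-150,"rx":0,"ry":0,"rz":0,"claw":0},{"x":-90,"y":0,"z":-150,"rx":0,"ry":0,"rz":0,"claw":0}]'

```text
time_s: 9.98
position: [0.5758, 0.0409, 0.2044]
tcp_rot: [[0.143, 0.897, -0.419], [0.99, -0.129, 0.06], [-0.0, -0.424, -0.906]]
force: [-0.8, -0.2, -1.2]
opening: 0.972
grasp_force: 0.0
```

```bash
python3 - <<'E'
from t import *
s,c,p,d=snap("w6"); print(rel(s),s['opening'],s['joint_positions'].round(1))
W,q,h,k,ce,Z=tray(c,d,-.03,.155)
m=(abs(q[...,0]-.006)<.012)&(abs(q[...,1]-.1)<.036)&(h<.02)&(d>0)
a=h[m]*1000;yy=q[m][:,1]*1000
for lo in (65,72,80,110,118,126,132): print(lo,np.median(a[(yy>lo)&(yy<lo+8)]).round(1),end=' ')
T_=tilt(YAW)[0]
print();go(s,[.52,-.305,.21],down(-10.7))
I=rect(p,c,ce+Z[:,1]*.1+Z[:,2]*k[2],np.c_[-Z[:,1],-Z[:,0]],120,4.6); cv2.imwrite("pics/r6.png",np.clip(I[:,:,::-1]*1.3,0,255).astype('u1'))
E
```

```text
(array([  5.9,  10.4, 177. ]), array([ 0.07, -0.  ,  0.01])) 0.9720066207506987 [-7.2 39.8 74.9  0.4 90.4  0.9]
face fit in tray frame [ 0.0067 -0.0004  0.0007] 0.00085 10760
65 0.2 72 0.2 80 0.2 110 0.2 118 0.2 126 -0.6 132 -0.7 
shift [-350.3   -7.7   -2.6] rot [-4.177  0.092  0.409]
```

View pics/r6.png

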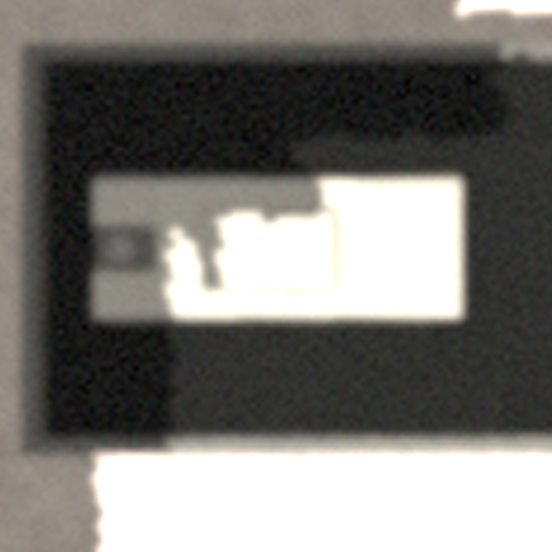

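The slider sits flush with the dowel at (122,247) in its slot, 0.2 mm from the face all along. On the way to the bracket I stop for a look at the bracket's cavity.

>>> apply_moves --rows '[{"x":-50,"y":0,"z":0,"rx":0,"ry":0,"rz":0,"claw":0},{"x":-100,"y":0,"z":0,"rx":0,"ry":0,"rz":0,"claw":0},{"x":-150,"y":-5,"z":0,"rx":0,"ry":0,"rz":0,"claw":0},{"x":-180,"y":-5,"z":0,"rx":0,"ry":0,"rz":0,"claw":0},{"x":-180,"y":-5,"z":0,"rx":0,"ry":0,"rz":0,"claw":0},{"x":-180,"y":-5,"z":0,"rx":0,"ry":0,"rz":0,"claw":0}]'

```text
time_s: 10.78
position: [0.546, -0.1347, 0.206]
tcp_rot: [[0.14, 0.896, -0.421], [0.99, -0.127, 0.06], [0.001, -0.425, -0.905]]
force: [0.6, 0.1, -0.6]
opening: 0.998
grasp_force: 0.0
```

```bash
python3 - <<'E'
from t import *
s,c,p,d=snap("w7"); print(rel(s))
W,q,h,k,ce,Z=tray(c,d,-.155,.0)
print('cam',((c['xyz']-ce)@Z*1000).round())
m=(abs(q[...,0])<.04)&(q[...,1]<-.055)&(q[...,1]>-.145)&(h<-.009)&(h>-.016)&(d>0)
f=q[m]*1000;print(m.sum(),'floor',np.median(h[m]),np.percentile(f,[.5,99.5],axis=0).round(1),cv2.minAreaRect(f[:,:2].astype('f4')))
# occupancy per y strip: x-range
for y in range(-135,-58,6):
    g=f[abs(f[:,1]-y)<2]; 
    if len(g)>5: print(y,np.percentile(g[:,0],[2,98]).round(1))
go(s,[.518,-.308,.2],down(-10.7))
o=ce+Z[:,1]*-.1+Z[:,2]*(k[2]-.012)
I=rect(p,c,o,np.c_[-Z[:,1],-Z[:,0]],110,5); cv2.imwrite("pics/r7.png",np.clip(I[:,:,::-1]*1.5,0,255).astype('u1'))
E
```

```text
(array([   1.1, -167.6,  176.5]), array([ 0.14, -0.01, -0.15]))
face fit in tray frame [0.0079 0.0025 0.0009] 0.00086 8750
cam [  1. -94. 313.]
2117 floor -0.011794934138304312 [[ -19.  -133.9  -13.1]
 [  30.   -65.4   -9.1]] ((5.4480743408203125, -99.76445770263672), (48.74528503417969, 69.87120056152344), 0.9534187912940979)
-135 [-17.3  30. ]
-129 [-17.5  29.4]
-123 [-17.6  29. ]
-117 [-17.1  29.5]
-111 [-17.1  28.9]
-105 [-18.1   5.8]
-99 [-18.1   5.8]
-93 [-19.    5.8]
-87 [-19.1   5.7]
-81 [-18.2   5.7]
-75 [-18.    5.7]
-69 [-18.1   5.6]
shift [-175.5   -0.6    6.7] rot [-4.19   0.088  0.435]
```

View pics/r7.png

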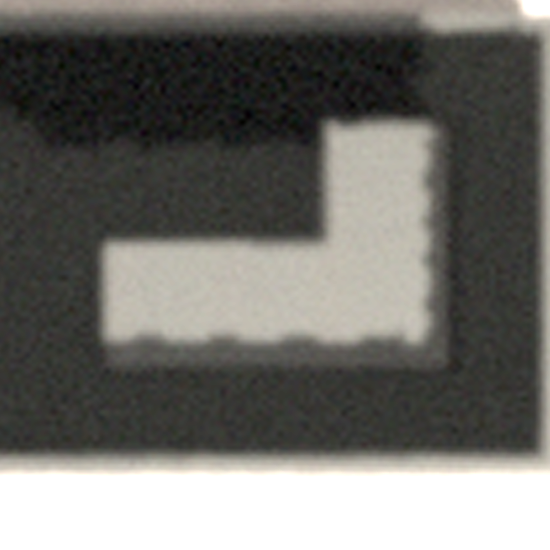

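The picture shows the bracket's L cavity spanning (101–446, 118–366), short leg at the right (-y) pointing down-slope. That matches the bracket's outline. Its seat is about (-5.7, -105.7) mm in the tray frame. Next I hover over the bracket.

>>> apply_moves --rows '[{"x":-40,"y":0,"z":2,"rx":-1,"ry":0,"rz":0.1,"claw":0},{"x":-85,"y":0,"z":3,"rx":-2.2,"ry":0,"rz":0.2,"claw":0},{"x":-130,"y":0,"z":5,"rx":-3.2,"ry":0.05,"rz":0.3,"claw":0},{"x":-175,"y":0,"z":7,"rx":-4.19,"ry":0.09,"rz":0.44,"claw":0},{"x":-175,"y":0,"z":7,"rx":-4.19,"ry":0.09,"rz":0.44,"claw":0},{"x":-175,"y":0,"z":7,"rx":-4.19,"ry":0.09,"rz":0.44,"claw":0}]'

```text
time_s: 11.58
position: [0.5189, -0.3078, 0.2006]
tcp_rot: [[0.186, 0.982, 0.001], [0.982, -0.186, -0.0], [-0.0, 0.001, -1.0]]
force: [0.8, -0.1, 0.2]
opening: 1.0
grasp_force: 0.0
```

```bash
python3 - <<'E'
from h import *
s,c,p,d=snap("w8"); print(s['position'].round(4),s['tcp_rot'].round(3).tolist(),s['joint_positions'].round(1))
W=fw(c,d)
near=np.hypot(W[...,0]-.525,W[...,1]+.305)<.06
for lo,hi in((.007,.02),(.042,.056)):
    m=near&(W[...,2]>lo)&(W[...,2]<hi)&(d>0); q=W[m]; (cx,cy),sz,an=r=cv2.minAreaRect((q[:,:2]*1000).astype('f4')); print(len(q),np.median(q[:,2]),r)
    yaw=an-90 if an>45 else an; print(yaw, np.array([cx,cy])-R.from_euler('z',yaw,degrees=True).as_matrix()[:2,:2]@[12,6])
E
```

```text
[ 0.5189 -0.3078  0.2006] [[0.186, 0.982, 0.001], [0.982, -0.186, -0.0], [-0.0, 0.001, -1.0]] [-41.3  31.7  88.    0.   60.2 -30.6]
1259 0.011908096763101339 ((530.9599609375, -304.2431640625), (67.03114318847656, 46.44920349121094), 79.75250244140625)
-10.24749755859375 [ 518.08397592 -308.01264808]
435 0.0478568658626321 ((518.4248657226562, -307.0420837402344), (25.61846160888672, 15.4876070022583), 79.43680572509766)
-10.563194274902344 [ 505.5283066 -310.7405649]
```

>>> apply_moves --rows '[{"x":0,"y":-0.7,"z":50,"rx":0,"ry":0,"rz":-0.05,"claw":0},{"x":0,"y":-0.7,"z":100,"rx":0,"ry":0,"rz":-0.05,"claw":60},{"x":0,"y":-0.7,"z":140,"rx":0,"ry":0,"rz":-0.05,"claw":100},{"x":0,"y":-0.7,"z":160.3,"rx":0,"ry":0,"rz":-0.05,"claw":120},{"x":0,"y":-0.7,"z":160.3,"rx":0,"ry":0,"rz":-0.05,"claw":120},{"x":0,"y":-0.7,"z":160.3,"rx":0,"ry":0,"rz":-0.05,"claw":120},{"x":0,"y":-0.7,"z":160.3,"rx":0,"ry":0,"rz":-0.05,"claw":255},{"x":0,"y":-0.7,"z":160.3,"rx":0,"ry":0,"rz":-0.05,"claw":255},{"x":0,"y":-0.7,"z":160.3,"rx":0,"ry":0,"rz":-0.05,"claw":255},{"x":0,"y":-0.7,"z":160.3,"rx":0,"ry":0,"rz":-0.05,"claw":255}]'

```text
time_s: 12.88
position: [0.5181, -0.3098, 0.0407]
tcp_rot: [[0.183, 0.983, 0.002], [0.983, -0.183, -0.002], [-0.002, 0.002, -1.0]]
force: [-0.1, 0.7, 0.8]
opening: 0.187
grasp_force: 30.0
```

>>> apply_moves --rows '[{"x":0,"y":0,"z":0,"rx":0,"ry":0,"rz":0,"claw":255},{"x":0,"y":0,"z":0,"rx":0,"ry":0,"rz":0,"claw":255},{"x":0,"y":0,"z":0,"rx":0,"ry":0,"rz":0,"claw":255}]'

```text
time_s: 13.25
position: [0.5182, -0.3098, 0.0407]
tcp_rot: [[0.182, 0.983, 0.002], [0.983, -0.182, -0.002], [-0.002, 0.002, -1.0]]
force: [-1.5, -0.4, 3.6]
opening: 0.183
grasp_force: 30.0
```

>>> apply_moves --rows '[{"x":0,"y":0,"z":-40,"rx":0,"ry":0,"rz":0,"claw":255},{"x":0,"y":0,"z":-95,"rx":0,"ry":0,"rz":0,"claw":255},{"x":0,"y":0,"z":-140,"rx":0,"ry":0,"rz":0,"claw":255},{"x":0,"y":0,"z":-140,"rx":0,"ry":0,"rz":0,"claw":255}]'

```text
time_s: 13.75
position: [0.5199, -0.3109, 0.184]
tcp_rot: [[0.182, 0.983, 0.008], [0.983, -0.182, -0.007], [-0.006, 0.01, -1.0]]
force: [-0.2, -0.4, -1.6]
opening: 0.182
grasp_force: 30.0
```

```bash
python3 -c "
from h import *;from rig import *
s=read_state();print(s['position'],s['opening'],s['grasp_force']);go(s,q2w(-5.7,-105.7,110),tilt(YAW)[0])"
```

```text
[ 0.51994473 -0.31090141  0.18399193] 0.18173464001106945 29.983204873278737
shift [238.7 -43.7  33.6] rot [ 4.258 -0.028 -0.39 ]
```

>>> apply_moves --rows '[{"x":40,"y":-8,"z":0,"rx":0.7,"ry":0,"rz":-0.1,"claw":255},{"x":90,"y":-16,"z":5,"rx":1.6,"ry":0,"rz":-0.2,"claw":255},{"x":140,"y":-26,"z":12,"rx":2.5,"ry":0,"rz":-0.25,"claw":255},{"x":190,"y":-36,"z":22,"rx":3.4,"ry":0,"rz":-0.3,"claw":255},{"x":239,"y":-44,"z":34,"rx":4.26,"ry":-0.03,"rz":-0.39,"claw":255},{"x":239,"y":-44,"z":34,"rx":4.26,"ry":-0.03,"rz":-0.39,"claw":255},{"x":239,"y":-44,"z":34,"rx":4.26,"ry":-0.03,"rz":-0.39,"claw":255}]'

```text
time_s: 14.62
position: [0.5178, -0.0664, 0.1445]
tcp_rot: [[0.142, 0.893, -0.426], [0.99, -0.126, 0.065], [0.004, -0.431, -0.902]]
force: [1.4, -0.8, -1.3]
opening: 0.183
grasp_force: 30.0
```

```bash
cat > held.py <<'E'
from h import *
s,c,p,d=snap('w9');t,e=rel(s);print(t,e)
W=fw(c,d);T,Z=tilt(YAW);q=(W-CE)@Z*1000
m=(abs(q[...,2]-(t[2]-28.3))<4)&(abs(q[...,0]-6)<45)&(abs(q[...,1]+100)<60)&(d>0)
f=q[m];print(len(f),np.median(f[:,2])-t[2],cv2.minAreaRect(f[:,:2].astype('f4')),np.percentile(f,[1,99],axis=0).round(1))
lx=f[f[:,1]>t[1]+16];print('long leg x',np.percentile(lx[:,0],[2,98]).round(1)); sh=f[f[:,0]>t[0]+15];print('short leg y',np.percentile(sh[:,1],[2,98]).round(1))
go(s,q2w(-5.7,-105.7,62),T)
E
python3 held.py
```

```text
[  -7.  -104.1  104.9] [ 0.54  0.2  -0.15]
2040 -28.726465926544023 ((-0.9319286346435547, -83.92524719238281), (42.555667877197266, 41.46736526489258), 80.09253692626953) [[-18.3 -95.4  73.2]
 [  7.8 -63.2  80.1]]
long leg x [-18.   3.]
short leg y [-108.3  -92.7]
shift [-1.8  1.7 42.9] rot [-0.09  -0.033  0.025]
```

>>> apply_moves --rows '[{"x":-3.9,"y":1.7,"z":20,"rx":-0.09,"ry":-0.03,"rz":0.025,"claw":255},{"x":-3.9,"y":1.7,"z":36,"rx":-0.09,"ry":-0.03,"rz":0.025,"claw":255},{"x":-3.9,"y":1.7,"z":43,"rx":-0.09,"ry":-0.03,"rz":0.025,"claw":255},{"x":-3.9,"y":1.7,"z":43,"rx":-0.09,"ry":-0.03,"rz":0.025,"claw":255},{"x":-3.9,"y":1.7,"z":43,"rx":-0.09,"ry":-0.03,"rz":0.025,"claw":255}]'

```text
time_s: 15.3
position: [0.5018, -0.0683, 0.1069]
tcp_rot: [[0.144, 0.898, -0.415], [0.99, -0.131, 0.061], [0.0, -0.419, -0.908]]
force: [0.1, -1.6, -0.9]
opening: 0.184
grasp_force: 30.0
```

```bash
python3 held.py; python3 -c "
from h import *;from rig import *
s=read_state();print(rel(s));go(s,q2w(-5.7,-107.8,43),tilt(YAW)[0])"
```

```text
[  -5.2 -108.2   64.2] [-0.22  0.05  0.09]
2040 -28.77281235187938 ((1.3667945861816406, -88.43580627441406), (43.01967239379883, 41.7838249206543), 79.62610626220703) [[-16.1 -99.7  32.9]
 [  9.8 -67.4  39.5]]
long leg x [-15.6   5.3]
short leg y [-112.9  -96.9]
shift [ 2.5 -0.5  2.2] rot [ 0.036 -0.008 -0.015]
(array([  -5.2, -108.1,   64.2]), array([-0.21,  0.04,  0.08]))
shift [ 0.2 -0.6 21.2] rot [ 0.036 -0.007 -0.013]
```

>>> apply_moves --rows '[{"x":0.4,"y":-0.5,"z":10,"rx":0.035,"ry":0,"rz":-0.015,"claw":255},{"x":0.4,"y":-0.5,"z":18,"rx":0.035,"ry":0,"rz":-0.015,"claw":255},{"x":0.4,"y":-0.5,"z":20,"rx":0.035,"ry":0,"rz":-0.015,"claw":255},{"x":0.4,"y":-0.5,"z":20,"rx":0.035,"ry":0,"rz":-0.015,"claw":255},{"x":0.4,"y":-0.5,"z":20,"rx":0.035,"ry":0,"rz":-0.015,"claw":255}]'

```text
time_s: 15.98
position: [0.4926, -0.0661, 0.0885]
tcp_rot: [[0.142, 0.897, -0.419], [0.99, -0.128, 0.061], [0.001, -0.424, -0.906]]
force: [-0.7, 0.6, -0.5]
opening: 0.184
grasp_force: 30.0
```

```bash
python3 -c "
from h import *;from rig import *
s=read_state();print(rel(s),s['force'].round(1));go(s,q2w(-5.7,-107.7,29.1),tilt(YAW)[0])"
```

```text
(array([  -5.9, -107.3,   43.6]), array([ 0.07,  0.04, -0.04])) [-0.7  0.6 -0.5]
shift [-0.4  0.3 14.5] rot [-0.012 -0.007  0.007]
```

>>> apply_moves --rows '[{"x":-0.3,"y":0.3,"z":2,"rx":0,"ry":0,"rz":0,"claw":255},{"x":-0.3,"y":0.3,"z":4,"rx":0,"ry":0,"rz":0,"claw":255},{"x":-0.3,"y":0.3,"z":6,"rx":0,"ry":0,"rz":0,"claw":255},{"x":-0.3,"y":0.3,"z":7,"rx":0,"ry":0,"rz":0,"claw":255},{"x":-0.3,"y":0.3,"z":7,"rx":0,"ry":0,"rz":0,"claw":255}]'

```text
time_s: 16.6
position: [0.4895, -0.0659, 0.0819]
tcp_rot: [[0.142, 0.896, -0.42], [0.99, -0.128, 0.061], [0.001, -0.424, -0.905]]
force: [0.6, -0.6, -1.6]
opening: 0.18
grasp_force: 30.0
```

```bash
python3 -c "
from h import *;from rig import *
s=read_state();print(rel(s),s['force'].round(1));go(s,q2w(-5.7,-107.7,29.1),tilt(YAW)[0])"
```

```text
(array([  -5.9, -107.6,   36.3]), array([ 0.11,  0.05, -0.04])) [ 0.6 -0.6 -1.6]
shift [-0.1  0.2  7.2] rot [-0.019 -0.009  0.007]
```

In, without contact. I'll go down to the floor and press lightly.

>>> apply_moves --rows '[{"x":0,"y":0.2,"z":2,"rx":-0.02,"ry":0,"rz":0,"claw":255},{"x":0,"y":0.2,"z":4,"rx":-0.02,"ry":0,"rz":0,"claw":255},{"x":0,"y":0.2,"z":6,"rx":-0.02,"ry":0,"rz":0,"claw":255},{"x":0,"y":0.2,"z":7.3,"rx":-0.02,"ry":0,"rz":0,"claw":255},{"x":0,"y":0.2,"z":8.5,"rx":-0.02,"ry":0,"rz":0,"claw":255},{"x":0,"y":0.2,"z":9,"rx":-0.02,"ry":0,"rz":0,"claw":255},{"x":0,"y":0.2,"z":9,"rx":-0.02,"ry":0,"rz":0,"claw":255}]'

```text
time_s: 17.48
position: [0.4869, -0.0655, 0.0758]
tcp_rot: [[0.142, 0.898, -0.417], [0.99, -0.129, 0.061], [0.001, -0.421, -0.907]]
force: [2.2, 1.6, 11.5]
opening: 0.181
grasp_force: 30.0
```

```bash
python3 -c "
from h import *;from rig import *
s=read_state();print(rel(s),s['force'].round(1))"
```

```text
(array([  -5.8, -107.5,   29.6]), array([-0.09,  0.04, -0.03])) [ 2.2  1.6 11.5]
```

>>> apply_moves --rows '[{"x":0,"y":0,"z":0,"rx":0,"ry":0,"rz":0,"claw":120},{"x":0,"y":0,"z":0,"rx":0,"ry":0,"rz":0,"claw":120},{"x":0,"y":0,"z":0,"rx":0,"ry":0,"rz":0,"claw":120},{"x":0,"y":0,"z":0,"rx":0,"ry":0,"rz":0,"claw":120},{"x":0,"y":0,"z":-20,"rx":0,"ry":0,"rz":0,"claw":120},{"x":0,"y":0,"z":-70,"rx":0,"ry":0,"rz":0,"claw":60},{"x":-40,"y":0,"z":-120,"rx":0,"ry":0,"rz":0,"claw":0},{"x":-75,"y":0,"z":-160,"rx":0,"ry":0,"rz":0,"claw":0},{"x":-75,"y":0,"z":-160,"rx":0,"ry":0,"rz":0,"claw":0},{"x":-75,"y":0,"z":-160,"rx":0,"ry":0,"rz":0,"claw":0}]'

```text
time_s: 18.73
position: [0.5412, -0.1487, 0.2179]
tcp_rot: [[0.143, 0.896, -0.42], [0.99, -0.128, 0.063], [0.002, -0.424, -0.906]]
force: [-0.3, -0.2, -0.7]
opening: 0.968
grasp_force: 0.0
```

```bash
python3 - <<'E'
from t import *
from rig import capture,camera_params
s,c,p,d=snap("w10"); print(rel(s),s['opening'],s['force'].round(1))
W,q,h,k,ce,Z=tray(c,d,-.155,.02)
B=(q*1000-[-5.7,-105.6,0])
for n,(x0,x1,y0,y1) in dict(pl=(-9,9,17,37),mn=(-9,9,-26,-16),sh=(22,33,-25,-7),slider=(3,20,170,184),slider2=(3,20,225,240)).items():
    m=(B[...,0]>x0)&(B[...,0]<x1)&(B[...,1]>y0)&(B[...,1]<y1)&(d>0); print(n,m.sum(),(np.median(h[m])*1000).round(2))
t=capture("top"); C=np.load("top.npz"); df=abs(t[0][100:150,230:440].astype(int)-C['p'][100:150,230:440]).mean(); print('bystanders diff',df)
I=rect(p,c,ce+Z[:,2]*k[2],np.c_[-Z[:,1],-Z[:,0]],330,1.8); cv2.imwrite("pics/r10.png",np.clip(I[:,:,::-1]*1.0,0,255).astype('u1'))
E
```

```text
(array([  -6.3, -182.2,  186.2]), array([ 0.1 ,  0.13, -0.04])) 0.9678739943972403 [-0.3 -0.2 -0.7]
face fit in tray frame [0.0076 0.0014 0.0008] 0.00087 10074
pl 321 0.21
mn 152 0.26
sh 173 -0.01
slider 0 nan
slider2 0 nan
bystanders diff 45.62555555555556
  return _methods._mean(a, axis=axis, dtype=dtype,
  ret = ret.dtype.type(ret / rcount)
```

View pics/r10.png

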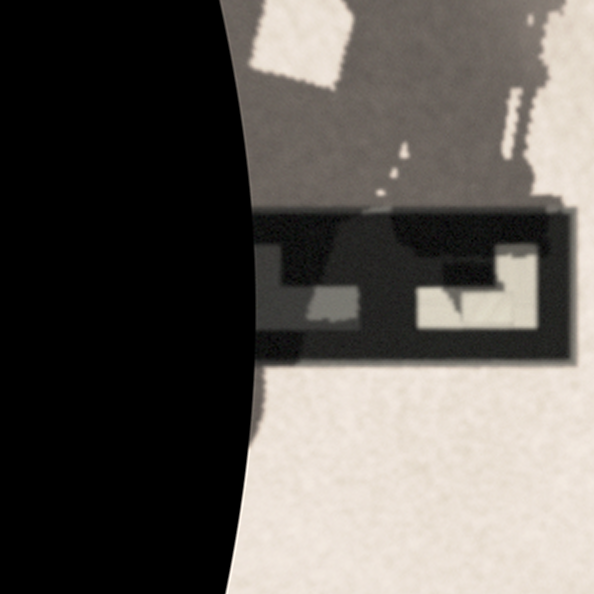

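The bracket lies flush in the right-hand cavity at (417–538, 245–328), within 0.3 mm of the face, and the mirror cavity is empty. The top-view check of the bystanders is inconclusive because the arm now covers them. The arm never went near them, and no contact force was seen. Handing in.

```bash
python3 -c "
from rig import *
print(hand_in())"
```

```text
the job is handed in; nothing more can be done
None
```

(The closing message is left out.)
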